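# Seat the proud vial and start the incubator

### The arm

A 6-joint arm with a two-finger parallel gripper is mounted at the origin on a cart in front of the work surface, level with it; the furniture and walls round the work are solid. World frame = base frame: x ahead of the robot, y to its left, z up, the work surface at z = 0. Lengths are in mm, angles in rad, forces in N, time in s.
With the tool pointing down it reaches from about 350 to 975 mm from the base axis. Payload 7.1 kg.
Tool frame: the origin (TCP) lies midway between the tips of the shut fingers; the grasp point (between the pads) lies 19 mm behind it; z points along the fingers, x is the direction in which the jaws open and shut, and the axes are right-handed (so a half turn about z gives the same grasp; the last joint's range is limited). The gripper opens to 88 mm and grips with 3 to 60 N. Pads are 20 mm wide; open, the fingers measure 115 mm over their backs; the gripper's body (75 mm by 178 mm) begins 61 mm behind the grasp point.
Start: joints at [1.109, 0.423, 1.63, -0, 1.089, -0.019], TCP at [267.762, 564.72, 222.675] pointing down, gripper open.
Joint ranges: [-3, 3], [-0.9, 2.11], [0.09, 2.58], [-1.31, 4.45], [0.11, 2.69], [-2.54, 2.54]. Speed limits (rad/s): [2.39, 2.39, 3.01, 3.14, 3.14, 3.14].

### API

Orientations are given as a rotation vector (axis times angle).
In Python, from workcell import telemetry, imaging, ticket gives the robot as it stands.
- The arm moves only by the tool jog_arm, never from a script. Its arguments are lists of equal length, an entry for each row: "travel": the shift along the world's x, y, z in units of 400 mm (1.0 is 400 mm), a list of three; "dr": the turn, a rotation vector about the world's x, y, z in units of 90 degrees (1.0 is 90 degrees), a list of three. In form: {"travel": [[tx, ty, tz], ...], "dr": [[wx, wy, wz], ...]}. A call has exactly 10 rows; each row is the pose to reach, as a shift and turn from the pose measured when the call began; what a row does not reach only later rows make up. A row lasts 1/10 s, in which the tool goes at most 50 mm and 8.59 degrees, less where a joint would pass 70% of its speed; a pose out of reach is approached as far as the arm can. A call with a number of a shift or a turn outside -1 to 1 is refused whole. A call with a gripper value outside its range is refused whole. "hand" is the opening, from -1 (shut) to 1 (fully open), set as the call begins (left out, the last holds). The fingers move at their own pace and stop on an object; the grip force is fixed at half the most. Time passes only in rows, so rows that repeat a pose let the fingers close, or fill a call up. It gives the time, the measured TCP pose, the force and the opening at its end, in the units of the state.
- telemetry.get_obs(): the state, without advancing time (a new reading comes with each control period).
- imaging.get_image(name): name is "side" or "top"; returns a dict with "pixels" (384x512x3 uint8, red, green, blue), "range_z" (384x512 float32, mm along the optical axis (not along the pixel's ray), 0 where there is no reading), "fx", "fy", "cx", "cy" (pixels), "extrinsics" (4x4, takes a point from world to camera coordinates). Camera axes: x right, y down, z forward; pixel columns grow to the right and rows downward; lengths in mm; the calibration is good to about 2 mm. A picture is of the moment at which its call begins.
- ticket.close_job(): hands the job in, once; it reports no verdict.
The state is a dict: "t": time; "qpos": joint angles; "qvel": joint speeds; "joint_torque": joint torques, N m; "ee_pos": TCP position; "orientation": TCP orientation; "ft_force": force on the tool from outside, world axes, zero at the start; "moment": the same for the moment, N m; "width": finger opening in mm.
Only numpy, scipy, OpenCV 4.12 (cv2) and the standard library are available. Lean on these libraries where they do the work, as an engineer would, in place of code of your own. Each camera call takes 0.05 s, during which the arm holds its last target. There are 200 camera calls.

### The job

One of the five vials in the bench incubator stands higher than the others: with the fingertips, gently press it straight down until it is fully home, level with the rest. Then press the large round start key on the incubator's panel right down, let it come back up, and withdraw. Do not grasp or lift anything, do not press the key before the vial is home, and leave the other vials, the two other keys and the things on the bench alone.

Things in the scene. Friction and masses are not known exactly. Their poses are not given: they have to be found in the camera images.
- incubator: bench vial incubator, fixed: low white housing 190 (x) x 200 (y) x 45 mm high. Origin on the bench under it. Behind the work, beyond x = 0.62 m, tall things stand along the bench: a monitor at y from 0 to 0.6 m, a 0.45 m high black computer tower at y -0.2 to 0 (front at x = 0.64 m) and white generators at y below -0.32: keep the arm clear of them
- panel (a point): middle of the incubator's grey key panel, 45 mm above the bench, 55 mm to -x (the robot's side) of the incubator's origin: three white keys in a row along y, 65 mm apart. Beyond it an aluminium plate with six vial places, two rows of three, 65 mm apart along y; the rows lie 65 and 120 mm from the key row. Five places hold a vial, one is empty
- vial_proud_cap (a point): centre of the flat top of the white cap (21 mm across) of the one vial that stands higher than the four others. All five are the same crimp-capped glass vials, 23 mm across, 77 long, upright; which of the six places it has varies
- vial_proud (a joint): how far that vial stands above fully home, in m: 0 is fully home on a hard stop (cap top then 92 mm above the bench, level with the other caps); it starts 0.015 to 0.022 out. A springy collar grips it: it slides straight up and down, takes about 3 N to move and stays where it is left
- seat_proud: the dark collar, 35 mm across and 4 high, that the high vial stands in, with the vial; origin on the collar's axis on the incubator's top face, 45 mm above the bench
- vial_1_cap (a point): centre of the cap top of one of the four vials already fully home, 92 mm above the bench; leave alone
- seat_1: collar of that vial 1, with the vial; origin on its axis on the incubator's top face
- vial_2_cap (a point): centre of the cap top of one of the four vials already fully home, 92 mm above the bench; leave alone
- seat_2: collar of that vial 2, with the vial; origin on its axis on the incubator's top face
- vial_3_cap (a point): centre of the cap top of one of the four vials already fully home, 92 mm above the bench; leave alone
- seat_3: collar of that vial 3, with the vial; origin on its axis on the incubator's top face
- vial_4_cap (a point): centre of the cap top of one of the four vials already fully home, 92 mm above the bench; leave alone
- seat_4: collar of that vial 4, with the vial; origin on its axis on the incubator's top face
- key_large_top (a point): centre of the top face of the large round key, 30 mm across: the start key. It stands 14 mm above the panel, 59 mm above the bench, when not pressed; the keys' order along the panel varies
- key_large (a joint): travel of that key, m: 0 up, 0.006 fully pressed against a stop; spring-loaded, about 1 N to start and 4 N at the bottom, comes back up by itself
- key_large_base: black bezel of that key, 3 mm high, with the key; origin at the bezel's centre on the panel, 45 mm above the bench
- key_small_top (a point): centre of the top face of the small round key, 15 mm across; leave alone. It stands 14 mm above the panel, 59 mm above the bench, when not pressed; the keys' order along the panel varies
- key_small (a joint): travel of that key, m: 0 up, 0.006 fully pressed against a stop; spring-loaded, about 1 N to start and 4 N at the bottom, comes back up by itself
- key_bar_top (a point): centre of the top face of the oblong key, 30 x 12 mm, long side along the incubator's x; leave alone. It stands 14 mm above the panel, 59 mm above the bench, when not pressed; the keys' order along the panel varies
- key_bar (a joint): travel of that key, m: 0 up, 0.006 fully pressed against a stop; spring-loaded, about 1 N to start and 4 N at the bottom, comes back up by itself
- spare_vial: spare crimp-capped glass vial, 23 mm across and 77 tall, standing loose on the bench beside the incubator; origin at the centre of its underside; leave alone
- septa_jar: small white jar with a green cap, 39 mm across and 47 tall, loose on the bench; origin at the centre of its underside; leave alone
- beaker_small: glass beaker, 48 mm across and 58 tall, loose on the bench; origin at the centre of its underside; leave alone
- ferrule_tin: flat round white tin, 55 mm across and 18 tall, loose on the bench; origin at the centre of its underside; leave alone

How it is judged:
By the outcome, as a careful person would: the job done as asked, in the order asked, and still so for the second after the job is handed in, with the robot touching nothing.
It also fails if it takes over 40 s, if anything falls off the work surface, if the arm or the gripper's body presses on something with over 40 N, if the wrist force passes 120 N, or if a joint passes its speed limit or range.

## Working session

There is one attempt and no reset: what is moved stays moved. The work goes in short steps, Python scripts to look and compute and a tool call to move; the robot and the scene stay as the last step left them, time stands still between calls to the robot, and variables do not carry over. Pictures are saved under pics/ and viewed, about 8 in all and at most 12, crops included, and the job is handed in when it is done.

Besides the shell and the picture viewer there is one more tool, called after "Request:" in YAML: its name, and indented under it one key for each argument. jog_arm: Moves the arm, as the interface text tells. Its arguments: {"type":"object","properties":{"travel":{"type":"array"},"dr":{"type":"array"},"hand":{"type":"number"}},"required":["travel","dr"]}

```bash
mkdir -p pics
cat > h.py <<'E'
import numpy as np, cv2
from workcell import telemetry, imaging, ticket
def grab(n):
    d=imaging.get_image(n); np.savez(f'{n}.npz',**d); return d
def save(d,f,box=None,s=1):
    p=np.ascontiguousarray(d['pixels'][:,:,::-1])
    if box: p=p[box[1]:box[3],box[0]:box[2]]
    cv2.imwrite('pics/'+f,cv2.resize(p,None,fx=s,fy=s,interpolation=cv2.INTER_CUBIC))
def ray(d,u,v,z):
    E=d['extrinsics'];R=E[:3,:3];t=E[:3,3];c=-R.T@t
    r=R.T@np.array([(u-d['cx'])/d['fx'],(v-d['cy'])/d['fy'],1]);return c+r*(z-c[2])/r[2]
def cloud(d):
    Z=d['range_z'];v,u=np.indices(Z.shape);E=d['extrinsics']
    P=np.stack([(u-d['cx'])/d['fx']*Z,(v-d['cy'])/d['fy']*Z,Z],-1)
    return (P-E[:3,3])@E[:3,:3]
E
python3 - <<'E'
from h import *
print(telemetry.get_obs())
for n in('top','side'):
    d=grab(n);save(d,n+'0.png',s=1.5);print(n,d['fx'],-d['extrinsics'][:3,:3].T@d['extrinsics'][:3,3])
E
```

```text
{'t': 0.0, 'qpos': array([ 1.10901598e+00,  4.23834751e-01,  1.63068125e+00, -4.70094939e-06,
        1.08859318e+00, -1.89544815e-02]), 'qvel': array([-7.25354204e-04, -8.79517382e-05,  3.47515789e-04,  2.31791066e-04,
       -6.51362040e-04,  9.29802635e-05]), 'joint_torque': array([ 1.54348463e-04, -5.44614601e+01, -2.73670846e+01,  6.44382345e-02,
        2.26771901e-02, -1.21797266e-04]), 'ee_pos': array([267.5154215 , 564.24391932, 221.90893627]), 'orientation': array([ 2.65438901e+00,  1.67894534e+00, -2.03310406e-03]), 'ft_force': array([-0.84056597,  1.01735392,  0.21961825]), 'moment': array([ 0.0176202 ,  0.06110785, -0.03601486]), 'width': 87.91574143919847}
top 357.48426271759905 [290.5669032  -49.26739032 912.72267204]
side 387.75331558692915 [ 133.77390656 -758.3457965   449.75562138]
```

View pics/top0.png

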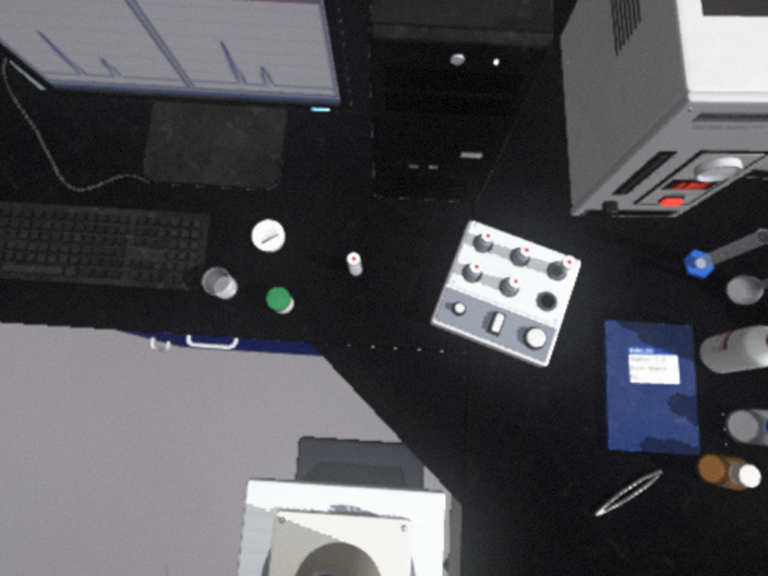

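View pics/side0.png

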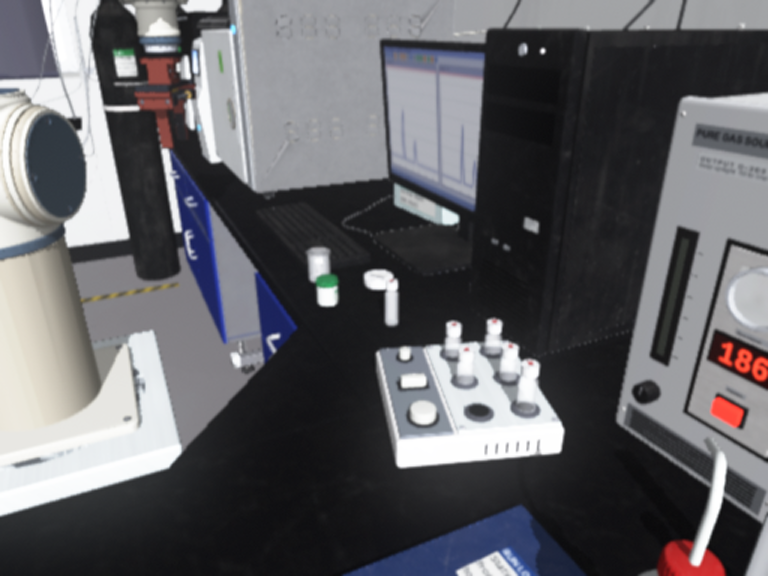

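The top view shows the incubator at about (505,290) in the 1.5x picture: large key at (536,337), oblong (497,322), small (459,308), and the empty place at (547,300). The vial at (568,262), nearest corner in the side view at (530,370), looks proud. I'll measure it from the clouds.

Run:
```python
from h import *
d=grab('top');P=cloud(d);px=d['pixels'].astype(int)
print(d['range_z'].min())
m=((P[...,2]>86)&(P[...,2]<130)&(P[...,0]>330)&(P[...,0]<600)&(P[...,1]<-60)&(P[...,1]>-330)).astype(np.uint8)
n,l,s,c=cv2.connectedComponentsWithStats(m)
for i in range(1,n):
    q=P[l==i]
    if s[i,4]>8: print('cap',c[i].round(1),s[i],q.mean(0).round(1),np.percentile(q[:,2],[50,90]).round(1))
# keys
m=((P[...,2]>55)&(P[...,2]<64)&(P[...,0]>330)&(P[...,0]<460)&(P[...,1]<-60)&(P[...,1]>-330)).astype(np.uint8)
n,l,s,c=cv2.connectedComponentsWithStats(m)
for i in range(1,n):
    q=P[l==i]
    if s[i,4]>15: print('key',c[i].round(1),s[i],q.mean(0).round(1),ray(d,*c[i],59).round(1))
# red dots on caps
r=((px[...,0]>px[...,1]+40)&(P[...,0]<600)&(P[...,0]>330)&(P[...,1]>-330)).astype(np.uint8)
n,l,s,c=cv2.connectedComponentsWithStats(r)
for i in range(1,n):
    print('red',c[i].round(1),s[i,4],[ray(d,*c[i],z).round(1) for z in(92,110)],P[l==i].mean(0).round(1))
save(d,'topc.png',(285,140,392,250),6)
d=grab('side');save(d,'sidec.png',(245,200,380,315),5)
P=cloud(d);px=d['pixels'].astype(int)
r=((px[...,0]>px[...,1]+30)&(P[...,0]<600)&(P[...,0]>330)&(P[...,1]>-330)).astype(np.uint8)
n,l,s,c=cv2.connectedComponentsWithStats(r)
for i in range(1,n):
    print('sred',c[i].round(1),s[i,4],[ray(d,*c[i],z).round(1) for z in(92,110)],P[l==i].mean(0).round(1))
```

```text
0.0
cap [325.2 157.2] [321 153   9   9  53] [ 554.3 -203.    90.4] [90.4 92.6]
cap [350.9 166.7] [347 163   9   8  56] [ 534.6 -264.4   90.7] [90.9 93. ]
cap [376.8 175.8] [372 171  10  11  67] [ 513.3 -322.3  100.9] [104.8 108. ]
cap [317.5 177.8] [314 174   8   9  56] [ 502.3 -185.7   90.8] [90.9 92.6]
cap [343.5 187.8] [340 184   8   9  56] [ 482.  -247.3   90.9] [91.1 92.3]
key [306.4 205.2] [304 203   6   6  28] [ 440.5 -166.1   58.8] [ 440.5 -166.1   59. ]
key [331.7 215.1] [328 209   8  13  64] [ 420.4 -227.5   58.7] [ 420.3 -227.4   59. ]
key [357.3 225.1] [351 219  13  13 122] [ 400.2 -288.9   58.7] [ 400.2 -288.8   59. ]
red [324.8 156.6] 5 [array([ 555.3, -201.6,   92. ]), array([ 549.4, -198.3,  110. ])] [ 557.2 -202.7   86. ]
red [351. 166.] 5 [array([ 535.9, -264.3,   92. ]), array([ 530.5, -259.6,  110. ])] [ 536.1 -264.5   91.2]
red [235.4 172.2] 5 [array([503.1,   9.1,  92. ]), array([498.4,   7.8, 110. ])] [506.7  10.   78.2]
red [379.4 174.2] 5 [array([ 520. , -331.4,   92. ]), array([ 515. , -325.2,  110. ])] [ 515.6 -325.9  108. ]
red [317.4 177.2] 5 [array([ 503
[... 577 characters left out ...]
2.7, 1153. ,  110. ])] [ 383.  1905.2  -23.7]
sred [261. 186.] 1 [array([496.2, -17.7,  92. ]), array([477.9, -55. , 110. ])] [510.2  11.   78.1]
sred [329.1 213.9] 8 [array([ 557.1, -201.6,   92. ]), array([ 535.8, -229.6,  110. ])] [ 556.6 -202.2   92.4]
sred [302.5 215.5] 4 [array([ 505.8, -184.6,   92. ]), array([ 487.1, -213.5,  110. ])] [ 505.2 -185.6   92.6]
sred [340.  230.3] 7 [array([ 537.2, -264.2,   92. ]), array([ 516.9, -289. ,  110. ])] [ 537.6 -263.7   91.7]
sred [311.  232.5] 6 [array([ 484.9, -248. ,   92. ]), array([ 467.2, -273.6,  110. ])] [ 484.9 -248.    92. ]
sred [353.1 241.9] 8 [array([ 533.5, -306.9,   92. ]), array([ 513.4, -329.6,  110. ])] [ 517.  -325.5  106.7]
```

View pics/topc.png

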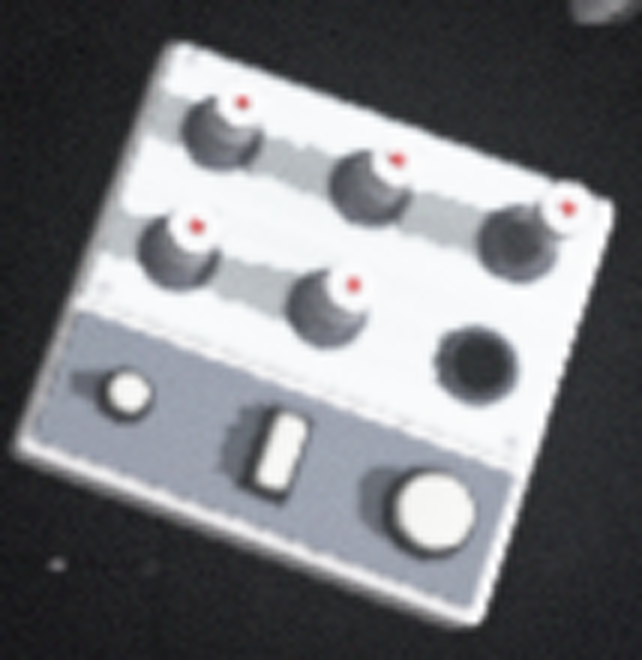

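View pics/sidec.png

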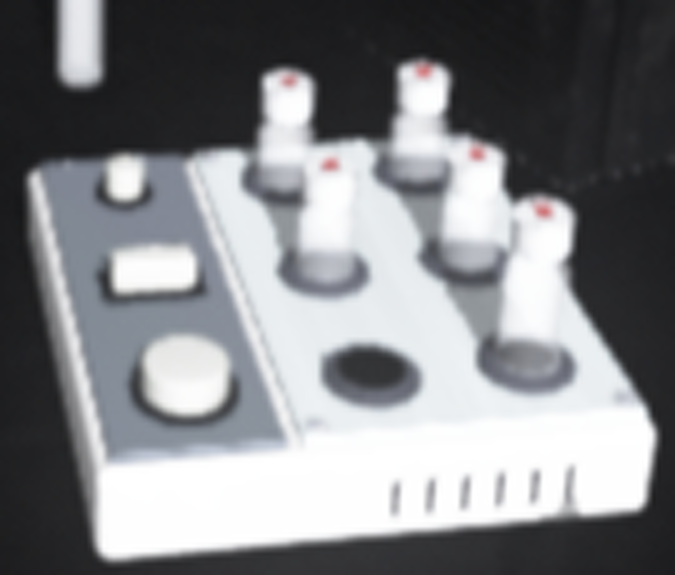

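Request:
jog_arm:
  travel:
    - [0.01,-0.03,0]
    - [0.03,-0.1,0]
    - [0.05,-0.18,0]
    - [0.075,-0.27,0]
    - [0.1,-0.36,0]
    - [0.125,-0.45,0]
    - [0.15,-0.54,0]
    - [0.175,-0.63,0]
    - [0.2,-0.7,0]
    - [0.207,-0.742,0]
  dr:
    - [0,0,-0.03]
    - [0,0,-0.08]
    - [0,0,-0.14]
    - [0,0,-0.21]
    - [0,0,-0.28]
    - [0,0,-0.35]
    - [0,0,-0.42]
    - [0,0,-0.49]
    - [0,0,-0.54]
    - [0,0,-0.57]
  hand: -1

```text
t: 1.2
ee_pos: [350.8, 265.7, 222.2]
orientation: [3.121, 0.358, -0.001]
ft_force: [0.5, 0.2, -0.8]
width: 11.2
```

Run:
```python
from h import *
d=dict(np.load('top.npz'));P=cloud(d)
m=(P[...,2]>120)&(P[...,1]<100)&(P[...,0]>400)&(d['range_z']>0)
for a,b in((-0,100),(-100,0),(-200,-100),(-300,-200),(-350,-300),(-420,-350),(-500,-420)):
    q=P[m&(P[...,1]>=a)&(P[...,1]<b)]
    if len(q): print(a,b,np.percentile(q[:,0],[0,1,5]).round(),q[:,2].max().round())
```

```text
0 100 [733. 734. 736.] 379.0
-100 0 [635. 637. 637.] 448.0
-200 -100 [634. 636. 637.] 448.0
-350 -300 [812. 829. 837.] 294.0
-420 -350 [622. 624. 625.] 390.0
-500 -420 [614. 616. 617.] 389.0
```

Request:
jog_arm:
  travel:
    - [0.01,-0.03,0]
    - [0.03,-0.1,0]
    - [0.05,-0.18,0]
    - [0.075,-0.27,0]
    - [0.1,-0.36,0]
    - [0.125,-0.45,0]
    - [0.15,-0.54,0]
    - [0.175,-0.63,0]
    - [0.2,-0.7,0]
    - [0.207,-0.742,0]
  dr:
    - [0,0,-0.03]
    - [0,0,-0.08]
    - [0,0,-0.14]
    - [0,0,-0.21]
    - [0,0,-0.28]
    - [0,0,-0.35]
    - [0,0,-0.42]
    - [0,0,-0.49]
    - [0,0,-0.54]
    - [0,0,-0.57]

```text
t: 2.2
ee_pos: [434.4, -33.1, 222.4]
orientation: [-2.966, 1.035, 0.0]
ft_force: [0.5, 0.3, 0.3]
width: 0.3
```

Request:
jog_arm:
  travel:
    - [0.01,-0.03,0]
    - [0.03,-0.1,0]
    - [0.05,-0.18,0]
    - [0.075,-0.27,0]
    - [0.1,-0.36,0]
    - [0.125,-0.45,0]
    - [0.15,-0.54,0]
    - [0.175,-0.63,0]
    - [0.2,-0.7,0]
    - [0.205,-0.738,0]
  dr:
    - [0,0,-0.03]
    - [0,0,-0.08]
    - [0,0,-0.14]
    - [0,0,-0.21]
    - [0,0,-0.28]
    - [0,0,-0.35]
    - [0,0,-0.42]
    - [0,0,-0.49]
    - [0,0,-0.54]
    - [0,0,-0.58]

```text
t: 3.2
ee_pos: [517.0, -330.7, 222.1]
orientation: [-2.203, 2.239, -0.001]
ft_force: [-0.2, -0.6, 0.4]
width: 0.8
```

Request:
jog_arm:
  travel:
    - [-0.002,0.006,-0.02]
    - [-0.004,0.012,-0.05]
    - [-0.004,0.012,-0.09]
    - [-0.004,0.012,-0.13]
    - [-0.004,0.012,-0.17]
    - [-0.004,0.012,-0.2]
    - [-0.004,0.012,-0.22]
    - [-0.004,0.012,-0.235]
    - [-0.004,0.012,-0.243]
    - [-0.004,0.012,-0.243]
  dr:
    - [0,0,0]
    - [0,0,0]
    - [0,0,0]
    - [0,0,0]
    - [0,0,0]
    - [0,0,0]
    - [0,0,0]
    - [0,0,0]
    - [0,0,0]
    - [0,0,0]

```text
t: 4.2
ee_pos: [515.4, -325.8, 124.8]
orientation: [-2.203, 2.239, -0.001]
ft_force: [-0.1, -1.0, -0.4]
width: 0.5
```

Run:
```python
from h import *
print(telemetry.get_obs()['ee_pos'],telemetry.get_obs()['ft_force'])
d=grab('side');save(d,'side1.png',(245,120,400,315),3)
P=cloud(d);px=d['pixels'].astype(int)
```

```text
[ 515.44967214 -325.78075903  124.79917613] [-0.09654761 -1.01784059 -0.38610426]
```

View pics/side1.png

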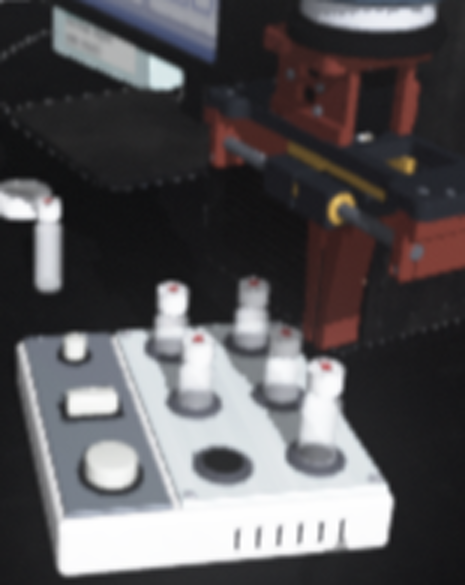

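The shut fingertips at about (332,345) in the crop sit right above the proud cap at (325,368). Next I press slowly.

Request:
jog_arm:
  travel:
    - [0,0,-0.012]
    - [0,0,-0.024]
    - [0,0,-0.034]
    - [0,0,-0.042]
    - [0,0,-0.049]
    - [0,0,-0.056]
    - [0,0,-0.063]
    - [0,0,-0.069]
    - [0,0,-0.074]
    - [0,0,-0.077]
  dr:
    - [0,0,0]
    - [0,0,0]
    - [0,0,0]
    - [0,0,0]
    - [0,0,0]
    - [0,0,0]
    - [0,0,0]
    - [0,0,0]
    - [0,0,0]
    - [0,0,0]

```text
t: 5.25
ee_pos: [515.5, -325.9, 94.2]
orientation: [-2.203, 2.239, -0.001]
ft_force: [-1.0, 0.4, 2.5]
width: 0.6
```

Request:
jog_arm:
  travel:
    - [0,0,-0.0005]
    - [0,0,-0.001]
    - [0,0,-0.0015]
    - [0,0,-0.002]
    - [0,0,-0.0025]
    - [0,0,-0.003]
    - [0,0,-0.0035]
    - [0,0,-0.004]
    - [0,0,-0.004]
    - [0,0,-0.004]
  dr:
    - [0,0,0]
    - [0,0,0]
    - [0,0,0]
    - [0,0,0]
    - [0,0,0]
    - [0,0,0]
    - [0,0,0]
    - [0,0,0]
    - [0,0,0]
    - [0,0,0]

```text
t: 6.25
ee_pos: [515.5, -325.9, 92.5]
orientation: [-2.203, 2.239, -0.001]
ft_force: [-1.6, 1.0, 2.5]
width: 0.5
```

Sliding at about 3 N. I'll carry on until the stop is felt.

Request:
jog_arm:
  travel:
    - [0,0,-0.0004]
    - [0,0,-0.0008]
    - [0,0,-0.0012]
    - [0,0,-0.0016]
    - [0,0,-0.002]
    - [0,0,-0.0022]
    - [0,0,-0.0024]
    - [0,0,-0.0025]
    - [0,0,-0.0025]
    - [0,0,-0.0025]
  dr:
    - [0,0,0]
    - [0,0,0]
    - [0,0,0]
    - [0,0,0]
    - [0,0,0]
    - [0,0,0]
    - [0,0,0]
    - [0,0,0]
    - [0,0,0]
    - [0,0,0]

```text
t: 7.25
ee_pos: [515.6, -325.9, 92.3]
orientation: [-2.203, 2.239, -0.002]
ft_force: [-2.9, 1.8, 9.3]
width: 0.7
```

The motion is blocked at 92.3 mm with 9 N, so that is the hard stop. I'll lift and check.

Request:
jog_arm:
  travel:
    - [0,0,0.01]
    - [0,0,0.03]
    - [0,0,0.06]
    - [0,0,0.09]
    - [0,0,0.12]
    - [0,0,0.15]
    - [0,0,0.17]
    - [0,0,0.185]
    - [0,0,0.19]
    - [0,0,0.19]
  dr:
    - [0,0,0]
    - [0,0,0]
    - [0,0,0]
    - [0,0,0]
    - [0,0,0]
    - [0,0,0]
    - [0,0,0]
    - [0,0,0]
    - [0,0,0]
    - [0,0,0]

```text
t: 8.25
ee_pos: [515.6, -326.0, 168.5]
orientation: [-2.203, 2.239, -0.002]
ft_force: [-0.6, -0.2, 0.7]
width: 0.6
```

Run:
```python
from h import *
o=telemetry.get_obs();print(o['ee_pos'],o['ft_force'])
d=grab('side');save(d,'side2.png',(245,120,400,315),3)
P=cloud(d);px=d['pixels'].astype(int)
r=((px[...,0]>px[...,1]+30)&(P[...,0]<600)&(P[...,0]>430)&(P[...,1]>-350)&(P[...,2]<115)).astype(np.uint8)
n,l,s,c=cv2.connectedComponentsWithStats(r)
for i in range(1,n): print('sred',c[i].round(1),s[i,4],ray(d,*c[i],92).round(1),P[l==i].mean(0).round(1))
```

```text
[ 515.6008656  -325.96260272  168.45791557] [-0.603957   -0.17452216  0.66739124]
sred [261. 186.] 1 [496.2 -17.7  92. ] [510.2  11.   78.1]
sred [302.2 215.6] 5 [ 505.  -184.8   92. ] [ 504.2 -186.    92.8]
sred [329.5 214. ] 2 [ 557.5 -202.4   92. ] [ 556.4 -203.8   92.9]
sred [340.  230.3] 7 [ 537.2 -264.2   92. ] [ 537.3 -264.1   92. ]
sred [311.  232.5] 6 [ 484.9 -248.    92. ] [ 485.  -247.9   92. ]
sred [352.2 249.7] 9 [ 516.4 -326.2   92. ] [ 516.8 -325.8   91.6]
```

View pics/side2.png

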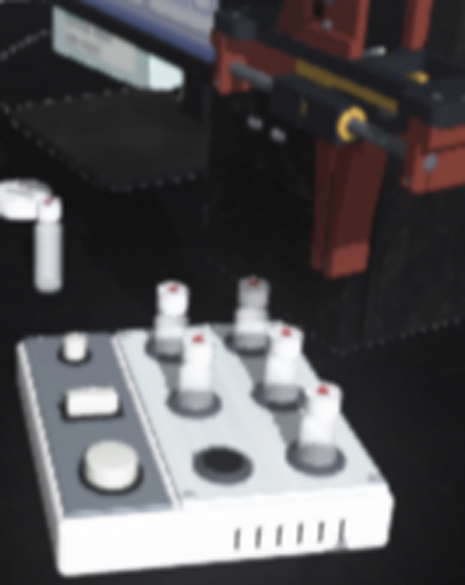

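The cap is now level at 91.6 mm (crop px (322,390)), and the others are unchanged. Now the large key.

Request:
jog_arm:
  travel:
    - [-0.03,0.01,0]
    - [-0.09,0.03,0]
    - [-0.16,0.05,0]
    - [-0.23,0.073,0]
    - [-0.288,0.0925,0]
    - [-0.288,0.0925,-0.05]
    - [-0.288,0.0925,-0.12]
    - [-0.288,0.0925,-0.18]
    - [-0.288,0.0925,-0.22]
    - [-0.288,0.0925,-0.234]
  dr:
    - [0,0,0]
    - [0,0,0]
    - [0,0,0]
    - [0,0,0]
    - [0,0,0]
    - [0,0,0]
    - [0,0,0]
    - [0,0,0]
    - [0,0,0]
    - [0,0,0]

```text
t: 9.3
ee_pos: [398.3, -287.6, 72.7]
orientation: [2.203, -2.239, -0.005]
ft_force: [0.2, -0.3, -0.7]
width: 0.4
```

Request:
jog_arm:
  travel:
    - [0,0,-0.01]
    - [0,0,-0.02]
    - [0,0,-0.028]
    - [0,0,-0.036]
    - [0,0,-0.041]
    - [0,0,-0.046]
    - [0,0,-0.05]
    - [0,0,-0.052]
    - [0,0,-0.053]
    - [0,0,-0.053]
  dr:
    - [0,0,0]
    - [0,0,0]
    - [0,0,0]
    - [0,0,0]
    - [0,0,0]
    - [0,0,0]
    - [0,0,0]
    - [0,0,0]
    - [0,0,0]
    - [0,0,0]

```text
t: 10.3
ee_pos: [398.6, -287.9, 52.9]
orientation: [2.203, -2.239, -0.004]
ft_force: [-3.9, 2.5, 20.0]
width: 0.5
```

Bottomed at 52.9 mm (stop expected at 53) with 20 N. Withdraw.

Request:
jog_arm:
  travel:
    - [0,0,0.006]
    - [0,0,0.02]
    - [0,0,0.05]
    - [0,0,0.1]
    - [0,0,0.15]
    - [0,0,0.2]
    - [0,0,0.25]
    - [0,0,0.3]
    - [0,0,0.34]
    - [0,0,0.35]
  dr:
    - [0,0,0]
    - [0,0,0]
    - [0,0,0]
    - [0,0,0]
    - [0,0,0]
    - [0,0,0]
    - [0,0,0]
    - [0,0,0]
    - [0,0,0]
    - [0,0,0]

```text
t: 11.3
ee_pos: [399.5, -288.5, 195.1]
orientation: [-2.203, 2.239, -0.002]
ft_force: [-0.4, -0.6, -0.5]
width: 0.6
```

Request:
jog_arm:
  travel:
    - [0,0.02,0]
    - [0,0.07,0]
    - [0,0.14,0]
    - [0,0.21,0]
    - [0,0.28,0]
    - [0,0.35,0]
    - [0,0.42,0]
    - [0,0.47,0]
    - [0,0.5,0]
    - [0,0.5,0]
  dr:
    - [0,0,0]
    - [0,0,0]
    - [0,0,0]
    - [0,0,0]
    - [0,0,0]
    - [0,0,0]
    - [0,0,0]
    - [0,0,0]
    - [0,0,0]
    - [0,0,0]

```text
t: 12.3
ee_pos: [398.9, -87.2, 194.5]
orientation: [2.205, -2.237, -0.0]
ft_force: [0.3, -0.3, 0.5]
width: 0.7
```

Run:
```python
from h import *
o=telemetry.get_obs();print(o['ee_pos'],o['ft_force'],o['t'])
d=grab('side');save(d,'side3.png',s=1.2)
P=cloud(d);px=d['pixels'].astype(int)
r=((px[...,0]>px[...,1]+30)&(P[...,0]<600)&(P[...,0]>430)&(P[...,1]>-350)&(P[...,2]<115)).astype(np.uint8)
n,l,s,c=cv2.connectedComponentsWithStats(r)
for i in range(1,n): print('sred',c[i].round(1),s[i,4],P[l==i].mean(0).round(1))
for x,y in((440.5,-166.1),(420.4,-227.5),(400.2,-288.9)):
    m=np.hypot(P[...,0]-x,P[...,1]-y)<5
    print('key',np.median(P[m][:,2]).round(1))
```

```text
[398.85274989 -87.24799251 194.54714312] [ 0.30137184 -0.30577392  0.54235575] 12.3
sred [229.5 161. ] 2 [562.6 350.5  23.8]
sred [235.5 160. ] 2 [588.6 362.9  19.2]
sred [261. 186.] 1 [510.   10.5  78.3]
sred [329.1 213.9] 8 [ 557.  -201.7   92.1]
sred [302.2 215.6] 5 [ 504.1 -186.2   92.9]
sred [340.  230.3] 7 [ 537.5 -263.8   91.7]
sred [311.  232.5] 6 [ 484.9 -248.    92. ]
sred [352.3 249.7] 10 [ 516.7 -326.1   91.8]
key 59.1
key 59.4
key 59.6
```

View pics/side3.png

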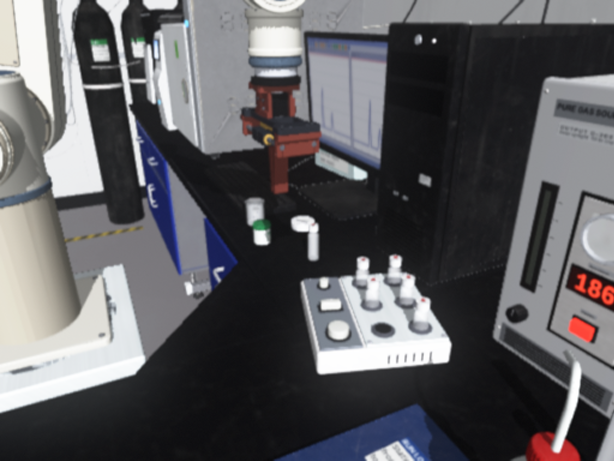

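The caps are all level, the three keys are up, the loose items are in place, and the arm is clear at (280,190).

```bash
python3 -c "
from workcell import ticket;print(ticket.close_job())"
```

```text
the job is handed in; nothing more can be done
None
```

The vial is fully home and the start key was pressed after it; the job is handed in.

- **Vial:** I pressed the high vial, in the back row at the -y end, down with the shut fingertips. It slid at about 3 N and met the hard stop at 92.3 mm with 9 N.
- **Key:** I then pressed the large round key down to 52.9 mm, against an expected stop at 53 mm, with about 20 N. After that I lifted off and withdrew.
- **Last checks:** All five caps read 91.7–92.9 mm, with the pressed vial at 91.8 mm. The three keys read 59.1–59.6 mm, so all are up. The loose things on the bench look unmoved. The arm stood clear with almost no force on it, at about 12 s on the clock.

No check failed. The fingertips were about 2 mm off the key's centre when they pressed it.

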